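# Hang the parts caddy on the cleat stand

## Task

Pick up the plywood parts caddy by its dark wooden grip and hang it on the cleat of the bench-top stand, with the whole length of its slanted rear strip on the cleat: tilt it so that its lower edge stays out in front of the metal keeper bar, let the strip down behind the cleat's lip until it is felt to bear, then swing the lower edge in under the keeper so that the caddy hangs upright, locked and flat to the board. Do it gently, never forcing the caddy against the stand or letting it drop, leave the other things on the bench where they lie, and let go.

Things in the scene. Friction and masses are not known exactly. Their poses are not given: they have to be found in the camera images.
- caddy: Loose open plywood caddy, 125x140x125 mm, 0.28 to 0.52 kg. Origin: centre of its underside, on the bench at the start; z up, +x to its rear (the side that hangs). Tray in front, walls 40 mm high. Back plate x 30 to 40, y -70 to 70, up to z 115. Hung fully home it is upright, its origin at x = -65, z = 40 + h mm in the cleat_stand's frame (h: see there), x axes parallel.
- grip (a point): Centre of the caddy's dark wooden grip, at (-8, 0, 108) mm in its frame: a bar along x, 22 mm wide (y), 76 mm long, 34 mm high, on a central fin 12 mm thick that goes down to the tray's floor. Pinch it across y from above; nothing beside it within 55 mm above z = 40.
- strip_edge (a point): Rearmost line of the caddy's slanted rear strip, mid-length, at (65, 0, 86.5) mm in its frame. The strip is a slat 6 mm thick, y -60 to 60, slanting 45 degrees down and rearwards from the back plate to this free edge; the edge's lowest line is at x 60.8, z 82.2. A good point to tilt about. Hung, it touches the board's face.
- heel (a point): Middle of the rear face of the caddy's heel bar, at (65, 0, 6) mm in its frame; the bar spans x 40 to 65, y -60 to 60, z 0 to 12. Hung, this face touches the board and the bar's top is 4 mm under the keeper. Seated and let go within 0.06 rad of upright, the caddy swings home softly by its own weight; forcing it upright with a stiff arm squeezes it hard between cleat and board.
- cleat_stand: Fixed stand with upright plywood board 260 mm wide. Origin: on the bench under the middle of the board's front face; x into the board, y along it, z up. The board with cleat and keeper is bolted on raised by h, 0 to 40 mm, NOT measured, constant: find it by feel. Its face is x = 0, z 41+h to 146+h. A 12 mm thick block is under the cleat. Base plate 8 mm thick, to x = -10.
- cleat_low (a point): Fixed point at (0, 0, 118) mm in the stand's frame: where the cleat's upper face meets the board if h = 0. The cleat, y -100 to 100, is a dark slat 5 mm thick slanting 45 degrees up and forward from there (plus h) to its lip at x -16, z 134+h (front corner x -19.5, z 130.5+h). With the caddy home, strip_edge is at x 0, z 126.5+h. Over 25 N on the cleat is rough.
- keeper_low (a point): Fixed point at (0, 0, 56) mm in the stand's frame: underside of the metal keeper bar at the board if h = 0. The bar spans x -11 to 0, y -100 to 100, z 56+h to 66+h. Let down upright, the caddy's heel lands on it; tilted 0.2 to 0.3 rad about its y axis (upper part to the board, heel to the robot) it clears it and the strip still goes down fully behind the lip.
- tape_measure: Yellow and black tape measure, 42 x 97 x 66 mm, a bystander. Origin: centre of its underside.
- wax_block: Cream wax block, 40 x 72 x 22 mm, a bystander. Origin: centre of its underside.
- screw_box_small: Small white carton, 48 x 70 x 32 mm, a bystander. Origin: centre of its underside.
There are look-alikes about, which are no part of the job. Of the things that look like the caddy, take the one that is nearest to the robot's base at the start.

How it is judged:
By the outcome, as a careful person would: the job done as asked, in the order asked, and still so for the second after the job is handed in, with the robot touching nothing.
It also fails if it takes over 51 s, if anything falls off the work surface, if the arm or the gripper's body presses on something with over 40 N, if the wrist force passes 120 N, or if a joint passes its speed limit or range.

## Robot

A 7-joint arm with a two-finger parallel gripper is mounted at the origin on a cart in front of the work surface, level with it; the furniture and walls round the work are solid. World frame = base frame: x ahead of the robot, y to its left, z up, the work surface at z = 0. Lengths are in m, angles in degrees, forces in N, time in s.
With the tool pointing down it reaches from about 0.4 to 0.9 m from the base axis. Payload 5.5 kg.
Tool frame: the origin (TCP) lies at the very end of the fingers, on their centre line; the grasp point (between the pads) lies 19 mm behind it; z points along the fingers, y is the line along which they close (so a half turn about z gives the same grasp; the last joint's range is limited). The gripper opens to 92 mm and grips with 3 to 60 N. Pads are 19 mm wide; open, the fingers measure 130 mm over their backs; the gripper's body (75 mm by 190 mm) begins 47 mm behind the grasp point.
Start: joints at [-50.581, 28.699, -24.465, 88.831, 12.651, 65.22, -12.049], TCP at [0.268, 0.592, 0.227] pointing down, gripper open.
Joint ranges: [-164.97, 164.97], [-17.58, 116.51], [-87.97, 89.64], [11.32, 138.91], [-80.73, 260.73], [10.89, 115.49], [-147.41, 147.41]. Speed limits (degrees/s): [147.25, 147.25, 180, 180, 180, 180, 180].

## Interface

Orientations are given as a 3x3 rotation matrix whose columns are the frame's x, y, z axes.
In Python, from station import robot, viewer gives the robot as it stands.
- The arm moves only by the tool step_arm, never from a script. Its argument "motion" is a list that holds one entry, the list of rows, each a list of 5 numbers: the closure, from 0 (fully open) to 1 (shut), then the shift along the world's x, y, z in m, then the turn about the world's z in rad. In form: [[[claw, x, y, z, turn], ...]]. A call has 1 to 10 rows; each row is the pose to reach, as a shift and turn from the pose commanded when the call began; what a row does not reach only later rows make up. A row lasts 1/12 s, in which the tool goes at most 41.7 mm and 7.16 degrees, less where a joint would pass 70% of its speed; a pose out of reach is approached as far as the arm can. A call with a gripper value outside its range is refused whole. The fingers move at their own pace and stop on an object; "squeeze" is the grip in N (left out, the last holds). Time passes only in rows, so rows that repeat a pose let the fingers close. It gives the time, the measured TCP pose, the force, the opening and the grip force at its end, in the units of the state.
- robot.state(): the state, without advancing time (a new reading comes with each control period).
- viewer.get_image(name): name is "side" or "top"; returns a dict with "pixels" (400x640x3 uint8, red, green, blue), "intrinsics" (3x3 intrinsics, pixels), "rvec" (rotation vector, rad) and "tvec" (3), from world to camera coordinates, as OpenCV has them. Camera axes: x right, y down, z forward; pixel columns grow to the right and rows downward; lengths in m; the calibration is good to about 2 mm. A picture is of the moment at which its call begins. There is no depth.
- robot.finish_job(): hands the job in; it is judged then, once.
The state is a dict: "time_s": time; "qpos": joint angles; "joint_vel": joint speeds; "effort": joint torques, N m; "eef_pos": TCP position; "orientation": TCP orientation; "contact_force": force on the tool from outside, world axes, zero at the start; "wrist_torque": the same for the moment, N m; "grip_width": finger opening in m; "grip_force": force on a finger pad.
Only numpy, scipy, OpenCV 4.12 (cv2) and the standard library are available. Lean on these libraries where they do the work, as an engineer would, in place of code of your own. Each camera call takes 0.05 s, during which the arm holds its last target. There are 200 camera calls.

## Working session

There is one attempt and no reset: what is moved stays moved. The work goes in short steps, Python scripts to look and compute and a tool call to move; the robot and the scene stay as the last step left them, time stands still between calls to the robot, and variables do not carry over. Pictures are saved under pics/ and viewed, at most 10 in all, crops included, and the job is handed in when it is done.

Besides the shell and the picture viewer there is one more tool, called after "Request:" by a JSON object that holds its "name" and its "arguments", one argument or row to a line. step_arm: Moves the arm, as the interface text tells. Its arguments: {"type":"object","properties":{"motion":{"type":"array"},"squeeze":{"type":"number"}},"required":["motion"]}

```bash
ls; mkdir -p pics
cat > h.py <<'E'
import numpy as np, cv2
from station import robot, viewer
def cam(n):
    d=viewer.get_image(n); return d
def save(d,f,box=None,s=1):
    im=cv2.cvtColor(np.asarray(d["pixels"]),cv2.COLOR_RGB2BGR)
    if box: im=im[box[1]:box[3],box[0]:box[2]]
    if s!=1: im=cv2.resize(im,None,fx=s,fy=s,interpolation=cv2.INTER_CUBIC)
    cv2.imwrite(f,im)
def ray(d,uv):
    K=np.array(d["intrinsics"]);R=cv2.Rodrigues(np.array(d["rvec"],float))[0];t=np.array(d["tvec"],float).ravel()
    return -R.T@t, R.T@np.linalg.solve(K,[uv[0],uv[1],1])
def onz(d,uv,z):
    c,r=ray(d,uv); return c+r*(z-c[2])/r[2]
def proj(d,P):
    return cv2.projectPoints(np.array(P,float).reshape(-1,3),np.array(d["rvec"],float),np.array(d["tvec"],float),np.array(d["intrinsics"],float),None)[0].reshape(-1,2)
E
python3 - <<'E'
from h import *
import pickle
for n in("side","top"):
    d=cam(n); save(d,f"pics/{n}0.png"); pickle.dump(d,open(n+"0.pkl","wb")); print(n,ray(d,(320,200)))
print(robot.state())
E
```

```text
pics
side (array([ 0.22484079, -0.92602238,  0.93280782]), array([ 0.2479516 ,  0.73350866, -0.63294515]))
top (array([0.32112218, 0.06037676, 1.74044359]), array([ 0.12687018,  0.00609123, -0.99190228]))
{'time_s': 0.1, 'qpos': array([-50.57872164,  28.74617453, -24.45335128,  88.8840825 ,
        12.65270908,  65.2200557 , -12.05051839]), 'joint_vel': array([-0.02574969, -0.14941114,  0.03026058, -0.21258749, -0.14026126,
       -0.0066652 , -0.03446705]), 'effort': array([-1.08070584e-02, -5.67881870e+01, -5.83797410e+00, -2.79914904e+01,
       -6.89788233e-02,  2.42117909e-02,  6.57343526e-05]), 'eef_pos': array([0.26771115, 0.59163623, 0.22581556]), 'orientation': array([[-9.11117080e-01,  4.12147011e-01, -7.13122979e-04],
       [ 4.12147627e-01,  9.11115789e-01, -1.53363483e-03],
       [ 1.76545941e-05, -1.69123283e-03, -9.99998570e-01]]), 'contact_force': array([-0.60704351, -0.00419948,  0.26784531]), 'wrist_torque': array([-0.01592152, -0.044135  ,  0.0239339 ]), 'grip_force': 0.0, 'grip_width': 0.09162246517487502}
```

View pics/side0.png

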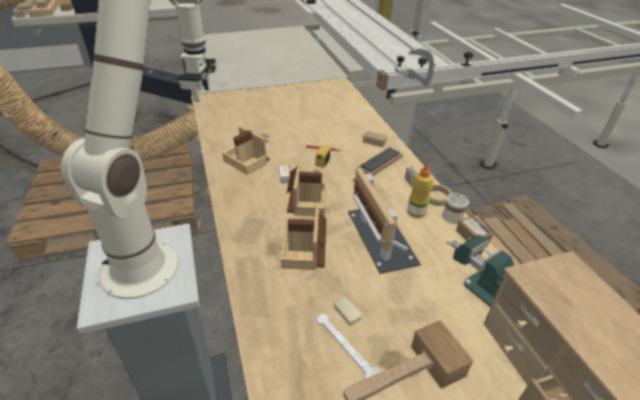

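View pics/top0.png

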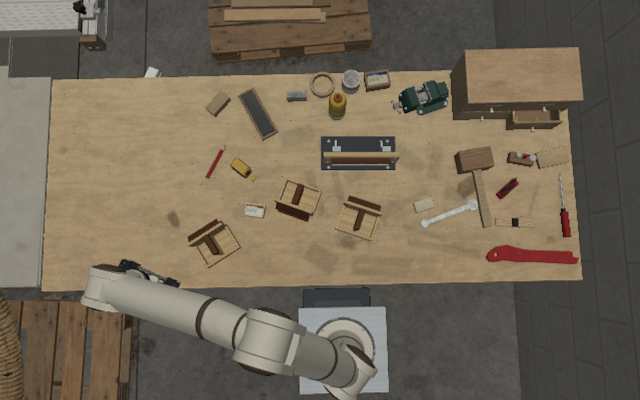

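Run:
```python
from h import *
import pickle
t=pickle.load(open("top0.pkl","rb"));s=pickle.load(open("side0.pkl","rb"))
def im(d,b,k): return cv2.resize(cv2.cvtColor(np.asarray(d["pixels"]),cv2.COLOR_RGB2BGR)[b[1]:b[3],b[0]:b[2]],None,fx=k,fy=k,interpolation=cv2.INTER_CUBIC)
a=im(t,(265,125,405,245),5)
b=im(s,(265,155,425,275),5)
cv2.imwrite("pics/t1.png",a);cv2.imwrite("pics/s1.png",b)
for uv in [(213,243),(298,198),(360,217)]: p=onz(t,uv,.05); print(p, np.hypot(p[0],p[1]))
```

```text
[0.39055722 0.45816568 0.05      ] 0.6020388107965313
[0.54647961 0.15038666 0.05      ] 0.5667945988342109
[ 0.47226817 -0.0720696   0.05      ] 0.4777355478532687
```

View pics/t1.png

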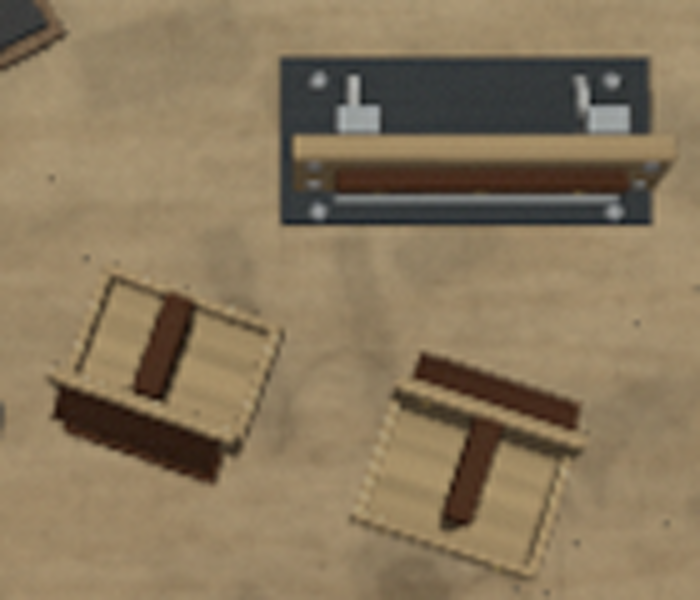

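View pics/s1.png

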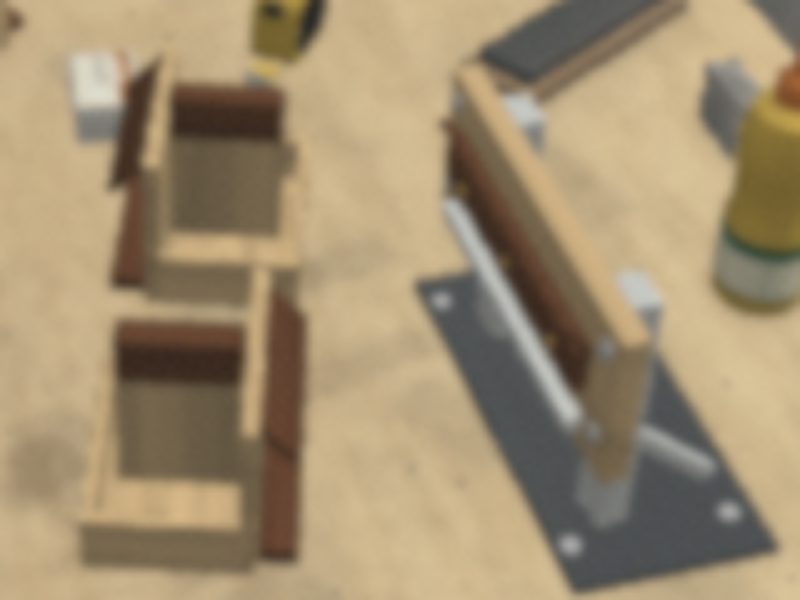

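Run:
```python
from h import *
import pickle
from scipy.optimize import least_squares
t=pickle.load(open("top0.pkl","rb"));s=pickle.load(open("side0.pkl","rb"))
T=lambda u,v:(u/5+265-.4,v/5+125-.4); S=lambda u,v:(u/5+265-.4,v/5+155-.4)
# caddy
M=[((65,60,86.5),t,T(422,352)),((65,-60,86.5),t,T(582,402)),((-60,70,40),t,T(350,518)),((-60,-70,40),t,T(528,578)),
((40,70,115),t,T(400,380)),((40,-70,115),t,T(588,438)),((-46,0,125),t,T(457,520)),
((65,-60,0),s,S(298,558)),((-60,-70,0),s,S(84,566)),((-60,-70,40),s,S(84,524)),((30,-70,0),s,S(252,566)) ,((40,70,115),s,S(268,270))]
def tf(p,P): c,si=np.cos(p[2]),np.sin(p[2]); P=np.array(P)/1000; return np.array([p[0]+c*P[0]-si*P[1],p[1]+si*P[0]+c*P[1],P[2]+(p[3] if len(p)>3 else 0)])
f=lambda p:np.concatenate([proj(d,tf(p,P))[0]-uv for P,d,uv in M])
r=least_squares(f,[.47,-.07,-.3],loss='soft_l1'); print("caddy",r.x,np.rad2deg(r.x[2])); print(f(r.x).reshape(-1,2).round(1).tolist())
p=r.x; print("grip",tf(p,(-8,0,108)))
a=onz(t,T(280,225),.008);b=onz(t,T(652,225),.008);c=onz(t,T(282,57),.008);e=onz(t,T(650,57),.008); print(a,b,c,e)
# stand: x,y,yaw,h
N=[((-10,None,8),t,T(280,225)),((-10,None,8),t,T(652,225))]
y=(a[1]+b[1])/2; x=(a[0]+b[0])/2+.01; yaw=np.arctan2(-(a-b)[0],(a-b)[1]); print("stand",x,y,np.rad2deg(yaw))
# h & refine: board top corners (board 12-18 thick?), keeper
M2=[((0,130,146),t,T(293,160)),((0,-130,146),t,T(660,162)),((0,-130,146),s,S(622,345)),((0,130,146),s,S(457,68)),((-11,100,66),t,T(333,196)),((-11,-100,66),t,T(622,196)),
((-11,-100,56),s,S(572,425)),((-11,100,66),s,S(447,200)),((-19.5,-100,130.5),t,T(630,190)),((-19.5,100,130.5),t,T(335,190))]
def g(q):
    A=[proj(d,tf(q,P))[0]-uv for P,d,uv in M2]
    # plate front edge corners
    for sgn,uv,in ((1,a),(-1,b)): A.append((tf(q[:3],(-10,sgn*np.linalg.norm(a-b)*500,8))-uv)[:2]/.0025)
    return np.concatenate(A)
r=least_squares(g,[x,y,yaw,.02],loss='soft_l1');print("stand",r.x,np.rad2deg(r.x[2]));print(g(r.x).reshape(-1,2).round(1).tolist())
```

```text
caddy [ 0.46836677 -0.06540677 -0.33546285] -19.22060573033214
[[-0.7, -0.3], [-0.4, -0.0], [-0.1, -0.0], [1.4, -0.1], [-0.8, -1.2], [0.0, -0.5], [-0.3, 0.3], [0.5, 1.4], [-0.1, 0.7], [-0.5, -0.4], [-2.5, 1.9], [0.1, -0.6]]
grip [ 0.4608127  -0.06277312  0.108     ]
[0.65739512 0.06627232 0.008     ] [ 0.65086783 -0.21188004  0.008     ] [0.78638224 0.06193255 0.008     ] [ 0.77969021 -0.21574156  0.008     ]
stand 0.6641314755039291 -0.07280386223211953 -1.3442896695398046
stand [ 0.66538292 -0.07299184 -0.02614411  0.04106288] -1.4979473777616474
[[-0.3, -0.5], [3.6, -0.7], [0.5, -0.3], [-0.4, -0.5], [0.2, 0.3], [-0.9, 0.5], [-1.5, 1.3], [-0.4, 0.0], [0.1, 0.3], [0.1, 0.1], [0.7, 0.0], [0.4, 0.0]]
```

Look-alikes (top view): (213,243) at 0.60 m, (298,198) at 0.57 m with its rear facing the robot, and (360,217) at 0.48 m. The last is nearest to the base, and the crop shows its grip and its slanted rear strip facing the stand, so I take that one. The cleat stand is at crop (470,150).

Request:
{"name": "step_arm", "arguments": {
  "motion": [
    [[0,0.012,-0.04,0,0.03],[0,0.023,-0.08,0,0.06],[0,0.034,-0.12,0,0.089],[0,0.045,-0.16,0,0.089],[0,0.056,-0.2,0,0.089],[0,0.067,-0.24,0,0.089],[0,0.078,-0.28,0,0.089],[0,0.09,-0.32,0,0.089],[0,0.1,-0.36,0,0.089],[0,0.11,-0.4,0,0.089]]
  ],
  "squeeze": 10
}}

```text
time_s: 0.93
eef_pos: [0.3778, 0.1901, 0.2267]
orientation: [[-0.944, 0.33, 0.0], [0.33, 0.944, 0.0], [-0.0, 0.0, -1.0]]
contact_force: [0.9, 0.3, 1.2]
grip_width: 0.0918
grip_force: 0.0
```

```bash
cat > st.py <<'E'
from h import *
s=robot.state(); o=np.array(s["orientation"])
print("t",round(s["time_s"],2),"p",np.round(s["eef_pos"],4),"yawy",round(float(np.rad2deg(np.arctan2(o[1,1],o[0,1]))),2),"z",o[:,2].round(3),"F",np.round(s["contact_force"],2),"M",np.round(s["wrist_torque"],3),"w",round(s["grip_width"],4),"g",round(s["grip_force"],1),"q",np.round(s["qpos"],0))
E
python3 st.py
```

```text
t 0.93 p [0.3778 0.1901 0.2267] yawy 70.76 z [ 0.  0. -1.] F [0.9  0.31 1.22] M [ 0.051 -0.08   0.013] w 0.0918 g 0.0 q [-14.   4. -17. 120.   1.  56.  39.]
```

Request:
{"name": "step_arm", "arguments": {
  "motion": [
    [[0,0.011,-0.04,0,0],[0,0.022,-0.08,0,0],[0,0.033,-0.12,0,0],[0,0.044,-0.16,0,0],[0,0.055,-0.2,0,0],[0,0.066,-0.235,0,0],[0,0.07,-0.248,-0.02,0],[0,0.07,-0.248,-0.055,0],[0,0.07,-0.248,-0.076,0],[0,0.07,-0.248,-0.076,0]]
  ]
}}

```text
time_s: 1.77
eef_pos: [0.444, -0.0559, 0.1467]
orientation: [[-0.944, 0.33, -0.009], [0.33, 0.944, 0.001], [0.008, -0.002, -1.0]]
contact_force: [-1.0, 0.8, -0.3]
grip_width: 0.0918
grip_force: 0.0
```

```bash
python3 st.py
python3 - <<'E'
from h import *
import pickle
t=cam("top");s=cam("side");pickle.dump((t,s),open("a1.pkl","wb"))
def im(d,b,k): return cv2.resize(cv2.cvtColor(np.asarray(d["pixels"]),cv2.COLOR_RGB2BGR)[b[1]:b[3],b[0]:b[2]],None,fx=k,fy=k,interpolation=cv2.INTER_CUBIC)
a=im(t,(310,160,390,260),5);b=im(s,(260,170,340,270),5)
cv2.imwrite("pics/a1.png",np.hstack([a,b]))
E
```

```text
t 1.77 p [ 0.444  -0.0559  0.1467] yawy 70.7 z [-0.009  0.001 -1.   ] F [-1.04  0.75 -0.34] M [ 0.023  0.029 -0.009] w 0.0918 g 0.0 q [  5.  13.  -1. 121.   0.  46.  74.]
```

View pics/a1.png

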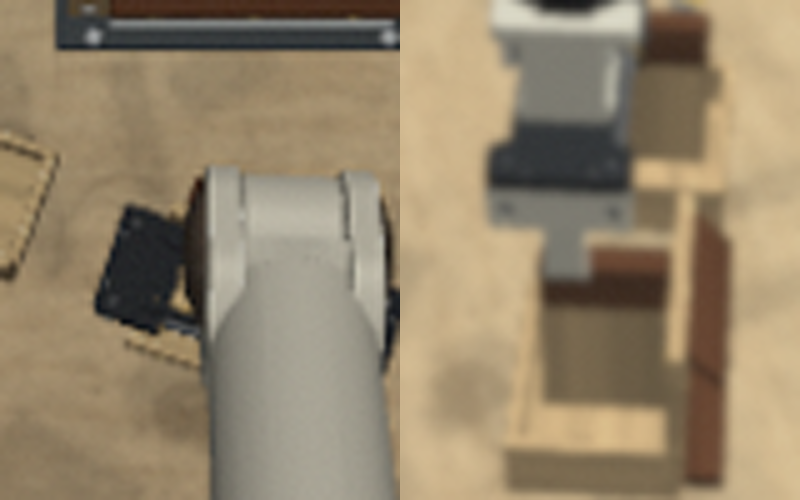

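The picture shows the fingers straddling the grip's front half (finger at crop (565,260), grip end at (550,290)). I go down and close.

Request:
{"name": "step_arm", "arguments": {
  "motion": [
    [[0,0,0,-0.025,0],[0,0,0,-0.05,0],[0,0,0,-0.061,0],[0,0,0,-0.061,0],[0.5,0,0,-0.061,0],[0.7,0,0,-0.061,0],[1,0,0,-0.061,0],[1,0,0,-0.061,0],[1,0,0,-0.061,0],[1,0,0,-0.061,0]]
  ],
  "squeeze": 10
}}

```text
time_s: 2.7
eef_pos: [0.4482, -0.0558, 0.0903]
orientation: [[-0.944, 0.329, 0.001], [0.329, 0.944, -0.0], [-0.001, 0.0, -1.0]]
contact_force: [-0.5, 0.4, -1.0]
grip_width: 0.0563
grip_force: 0.0
```

```bash
python3 st.py
```

```text
t 2.7 p [ 0.4482 -0.0558  0.0903] yawy 70.76 z [ 0.001 -0.    -1.   ] F [-0.55  0.42 -0.98] M [ 0.018  0.053 -0.025] w 0.0563 g 0.0 q [  5.  19.  -1. 123.   1.  38.  74.]
```

Request:
{"name": "step_arm", "arguments": {
  "motion": [
    [[1,0,-0.002,0,0],[1,0,-0.002,0,0],[1,0,-0.002,0,0],[1,0,-0.002,0,0],[1,0,-0.002,0,0],[1,0,-0.002,0,0],[1,0,-0.002,0,0],[1,0,-0.002,0,0],[1,0,-0.002,0,0],[1,0,-0.002,0,0]]
  ],
  "squeeze": 10
}}

```text
time_s: 3.53
eef_pos: [0.4477, -0.058, 0.0896]
orientation: [[-0.944, 0.33, -0.0], [0.33, 0.944, -0.0], [0.0, -0.0, -1.0]]
contact_force: [-0.5, -2.7, 0.5]
grip_width: 0.0219
grip_force: 9.9
```

```bash
python3 st.py
```

```text
t 3.53 p [ 0.4477 -0.058   0.0896] yawy 70.75 z [-0. -0. -1.] F [-0.5  -2.72  0.53] M [-0.534  0.265 -0.04 ] w 0.0219 g 9.9 q [  5.  19.  -1. 123.   1.  38.  74.]
```

Request:
{"name": "step_arm", "arguments": {
  "motion": [
    [[1,0.003,-0.001,0.0025,0],[1,0.0065,-0.002,0.005,0],[1,0.0095,-0.0033,0.0075,0],[1,0.013,-0.0045,0.0098,0],[1,0.0163,-0.0056,0.012,0],[1,0.0195,-0.0068,0.0138,0],[1,0.0195,-0.0068,0.0138,0],[1,0.0195,-0.0068,0.0138,0]]
  ],
  "squeeze": 10
}}

```text
time_s: 4.2
eef_pos: [0.4676, -0.0646, 0.1036]
orientation: [[-0.944, 0.33, 0.0], [0.33, 0.944, 0.0], [-0.0, 0.0, -1.0]]
contact_force: [-0.6, 0.7, -4.5]
grip_width: 0.0218
grip_force: 10.0
```

```bash
python3 st.py
python3 - <<'E'
from h import *
import pickle
s=cam("side");pickle.dump(s,open("a2.pkl","wb"))
save(s,"pics/a2.png",(260,170,360,270),6)
E
```

```text
t 4.2 p [ 0.4676 -0.0646  0.1036] yawy 70.75 z [ 0.  0. -1.] F [-0.56  0.68 -4.47] M [ 0.046  0.13  -0.031] w 0.0218 g 10.0 q [  5.  19.  -1. 120.   0.  41.  75.]
```

View pics/a2.png

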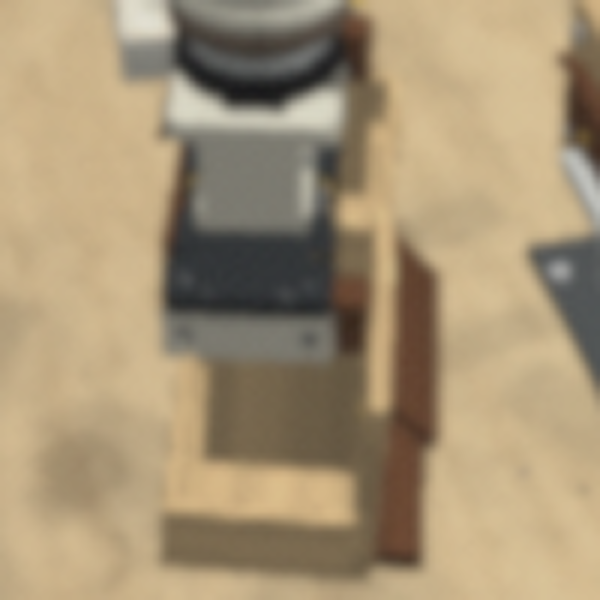

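```bash
cat > tilt.py <<'E'
from h import *
from scipy.optimize import least_squares
from scipy.spatial.transform import Rotation as R
# fit tilt; grasp point (world), yaw fixed; optional shift
def fit(M,tcp,yaw,gx=-22,free=False):
    G=np.array(tcp)+[0,0,.019]
    def P(q,X):
        Ro=R.from_euler("ZY",[yaw,q[0]]).as_matrix()
        g=np.array([gx,0,108.])/1000+np.array([q[1],0,q[2]])
        return G+Ro@(np.array(X)/1000-g)
    def f(q): return np.concatenate([proj(d,P(q,X))[0]-uv for X,d,uv in M]+[np.array(q[1:])*([500,500] if free else [1e5,1e5])])
    r=least_squares(f,[.1,0,0],loss='soft_l1'); return r.x,f(r.x)[:-2].reshape(-1,2).round(1),lambda X:P(r.x,X)
E
python3 - <<'E'
from tilt import *
import pickle
s=pickle.load(open("a2.pkl","rb")); S=lambda u,v:(u/6+260-.42,v/6+170-.42)
M=[((-60,-70,0),s,S(163,560)),((-60,-70,40),s,S(163,513)),((65,-60,0),s,S(418,562)),((65,-60,86.5),s,S(433,442)),((65,60,86.5),s,S(438,268)),((40,-70,115),s,S(388,412))]
for fr in(0,1):
    q,e,P=fit(M,[.4676,-.0646,.1036],np.deg2rad(-19.25),free=fr); print(q.round(4),e.tolist(),P((65,0,0)),P((-60,0,0)))
E
```

```text
[ 0.0506  0.     -0.    ] [[-0.2, 1.8], [0.2, -0.1], [1.0, 2.0], [1.2, 0.8], [0.6, 1.0], [0.4, 0.3]] [ 0.54447667 -0.09144653  0.01034044] [ 0.42661641 -0.05028789  0.01665898]
[ 0.042   0.0016 -0.0016] [[-0.4, 1.4], [-0.2, -0.4], [0.8, 1.4], [0.8, 0.2], [0.2, 0.4], [-0.1, -0.3]] [ 0.54392937 -0.09125541  0.01270774] [ 0.42602256 -0.05008051  0.01796231]
```

Request:
{"name": "step_arm", "arguments": {
  "motion": [
    [[1,0,0,0,0],[1,0,0,0,0],[1,0,0,0,0]]
  ],
  "squeeze": 7
}}

```text
time_s: 4.5
eef_pos: [0.467, -0.0645, 0.1035]
orientation: [[-0.944, 0.329, -0.001], [0.329, 0.944, 0.0], [0.001, -0.0, -1.0]]
contact_force: [-0.5, -0.6, -3.4]
grip_width: 0.0221
grip_force: 7.0
```

```bash
python3 st.py;  python3 - <<'E'
from h import *
import pickle
a=np.asarray(pickle.load(open("a2.pkl","rb"))["pixels"]).astype(float)
s=cam("side");pickle.dump(s,open("a3.pkl","wb")); b=np.asarray(s["pixels"]).astype(float)
print(np.abs(a-b)[170:280,270:350].mean(), np.abs(a-b)[:150,400:].mean())
E
```

```text
t 4.5 p [ 0.467  -0.0645  0.1035] yawy 70.77 z [-0.001  0.    -1.   ] F [-0.5  -0.55 -3.42] M [ 0.028  0.169 -0.007] w 0.0221 g 7.0 q [  5.  19.  -1. 120.   0.  41.  75.]
4.747575757575758 0.6172314814814814
```

Request:
{"name": "step_arm", "arguments": {
  "motion": [
    [[1,0,0,0,0],[1,0,0,0,0],[1,0,0,0,0]]
  ],
  "squeeze": 5
}}

```text
time_s: 4.8
eef_pos: [0.4673, -0.0646, 0.1036]
orientation: [[-0.944, 0.33, -0.0], [0.33, 0.944, 0.0], [0.0, 0.0, -1.0]]
contact_force: [-0.2, -1.2, -3.2]
grip_width: 0.0218
grip_force: 5.0
```

```bash
python3 st.py;  python3 - <<'E'
from h import *
import pickle
a=np.asarray(pickle.load(open("a2.pkl","rb"))["pixels"]).astype(float)
s=cam("side");pickle.dump(s,open("a4.pkl","wb")); b=np.asarray(s["pixels"]).astype(float)
print(np.abs(a-b)[170:280,270:350].mean())
E
```

```text
t 4.8 p [ 0.4673 -0.0646  0.1036] yawy 70.76 z [-0.  0. -1.] F [-0.23 -1.18 -3.24] M [ 0.063  0.134 -0.025] w 0.0218 g 5.0 q [  5.  19.  -1. 120.   0.  41.  75.]
4.411287878787879
```

```bash
cat > track.py <<'E'
from tilt import *
import pickle,sys
S=lambda u,v:(u/6+260-.42,v/6+170-.42)
XS=[(-60,-70,0),(-60,-70,40),(65,-60,0),(65,-60,86.5),(65,60,86.5),(40,-70,115)]
U0=np.array([S(163,560),S(163,513),S(418,562),S(433,442),S(438,268),S(388,412)],np.float32)
def g(d): return cv2.cvtColor(cv2.resize(np.asarray(d["pixels"]),None,fx=3,fy=3,interpolation=cv2.INTER_CUBIC),cv2.COLOR_RGB2GRAY)
def track(d0,d1,u0,w=41):
    p,st,er=cv2.calcOpticalFlowPyrLK(g(d0),g(d1),((np.array(u0,np.float32)+.5)*3-.5).reshape(-1,1,2),None,winSize=(w,w),maxLevel=3)
    b,st2,_=cv2.calcOpticalFlowPyrLK(g(d1),g(d0),p,None,winSize=(w,w),maxLevel=3)
    return (p.reshape(-1,2)+.5)/3-.5, er.ravel().round(1)
E
python3 - <<'E'
from track import *
a=pickle.load(open("a2.pkl","rb"))
for n in("a3","a4"):
    b=pickle.load(open(n+".pkl","rb")); u,er=track(a,b,U0); print((u-U0).round(1).tolist(),er)
    for fr in(0,1):
        q,e,P=fit([(X,b,v) for X,v in zip(XS,u)],[.4671,-.0645,.1036],np.deg2rad(-19.25),free=fr); print(q.round(4),e.tolist(),P((65,0,0))[2],P((-60,0,0))[2])
E
```

```text
[[-3.799999952316284, -0.699999988079071], [-3.5, -0.699999988079071], [-4.099999904632568, 1.7999999523162842], [-2.5, 1.5], [-1.100000023841858, 2.4000000953674316], [-0.4000000059604645, 1.600000023841858]] [ 4.8  5.9  4.7 16.4  6.3  8.7]
[ 0.1545  0.     -0.    ] [[-0.4, 1.1], [1.1, -0.5], [0.6, 1.9], [2.2, 1.5], [0.4, 0.8], [0.6, 0.4]] 0.0024959916631275003 0.021736066429634895
[ 0.1396  0.0024 -0.0012] [[-0.6, 0.9], [0.6, -0.8], [0.5, 1.3], [1.6, 0.8], [-0.2, 0.1], [-0.2, -0.2]] 0.00504588158926042 0.022436629504873948
[[-3.700000047683716, -0.800000011920929], [-3.5, -0.699999988079071], [-4.099999904632568, 1.7000000476837158], [-2.200000047683716, 1.399999976158142], [-0.800000011920929, 2.5], [-0.30000001192092896, 1.5]] [ 4.8  6.   4.8 15.8  5.7  8.2]
[ 0.1516  0.     -0.    ] [[-0.4, 1.2], [1.1, -0.5], [0.7, 1.9], [2.0, 1.6], [0.1, 0.6], [0.5, 0.5]] 0.002696935138072634 0.021579895852445435
[ 0.1395  0.0022 -0.0012] [[-0.6, 1.0], [0.7, -0.8], [0.6, 1.3], [1.5, 0.9], [-0.4, -0.0], [-0.2, -0.2]] 0.005077213641888817 0.022460598883957184
```

Request:
{"name": "step_arm", "arguments": {
  "motion": [
    [[1,0.003,-0.001,0.0015,0],[1,0.006,-0.002,0.003,0],[1,0.009,-0.003,0.0045,0],[1,0.011,-0.004,0.0055,0],[1,0.011,-0.004,0.0055,0],[1,0.011,-0.004,0.0055,0]]
  ],
  "squeeze": 6
}}

```text
time_s: 5.35
eef_pos: [0.4786, -0.0687, 0.1091]
orientation: [[-0.944, 0.33, 0.0], [0.33, 0.944, -0.0], [-0.0, 0.0, -1.0]]
contact_force: [-0.7, 0.4, -4.5]
grip_width: 0.0221
grip_force: 6.0
```

Request:
{"name": "step_arm", "arguments": {
  "motion": [
    [[1,0,0,0,0],[1,0,0,0,0],[1,0,0,0.004,0],[1,0,0,0.009,0],[1,0,0,0.013,0],[1,0,0,0.016,0],[1,0,0,0.016,0],[1,0,0,0.016,0]]
  ],
  "squeeze": 45
}}

```text
time_s: 6.02
eef_pos: [0.4787, -0.0686, 0.1254]
orientation: [[-0.944, 0.329, 0.001], [0.329, 0.944, -0.0], [-0.001, 0.0, -1.0]]
contact_force: [-0.5, 0.1, -4.4]
grip_width: 0.0219
grip_force: 45.0
```

```bash
python3 st.py;  python3 - <<'E'
from track import *
a=pickle.load(open("a2.pkl","rb"));m=pickle.load(open("a4.pkl","rb"))
b=cam("side");pickle.dump(b,open("a5.pkl","wb")); um,_=track(a,m,U0); u,er=track(m,b,um); print((u-U0).round(1).tolist(),er)
tcp=np.array(robot.state()["eef_pos"])
for fr in(0,1):
    q,e,P=fit([(X,b,v) for X,v in zip(XS,u)],tcp,np.deg2rad(-19.25),free=fr); print(q.round(4),e.tolist(),P((65,0,0))[2],P((-60,0,0))[2])
E
```

```text
t 6.02 p [ 0.4787 -0.0686  0.1254] yawy 70.76 z [ 0.001 -0.    -1.   ] F [-0.46  0.1  -4.36] M [0.001 0.074 0.   ] w 0.0219 g 45.0 q [  6.  18.  -1. 118.   0.  44.  75.]
[[-1.899999976158142, -6.400000095367432], [-1.399999976158142, -6.900000095367432], [-2.200000047683716, -2.5], [1.100000023841858, -3.5999999046325684], [3.0, -0.800000011920929], [3.700000047683716, -3.299999952316284]] [ 3.8  6.3  3.4 16.8  7.1  9. ]
[ 0.2163  0.     -0.    ] [[-0.4, 0.9], [1.7, -0.5], [0.4, 2.1], [2.4, 2.5], [-0.3, -0.1], [1.1, 0.8]] 0.02002523765253962 0.04684696374489737
[ 0.1979  0.0028 -0.0009] [[-0.7, 0.8], [1.2, -0.6], [0.3, 1.5], [1.8, 1.7], [-0.9, -0.8], [0.2, 0.1]] 0.022632841699845405 0.04720527106688857
```

Request:
{"name": "step_arm", "arguments": {
  "motion": [
    [[1,0,0,0.015,0],[1,0,0,0.04,0],[1,0,0,0.065,0.06],[1,0.01,0,0.09,0.12],[1,0.02,0,0.1,0.19],[1,0.035,-0.001,0.1,0.25],[1,0.05,-0.002,0.1,0.29],[1,0.062,-0.002,0.1,0.31],[1,0.072,-0.002,0.1,0.31],[1,0.072,-0.002,0.1,0.31]]
  ],
  "squeeze": 45
}}

```text
time_s: 6.9
eef_pos: [0.5519, -0.0703, 0.2246]
orientation: [[-1.0, 0.026, 0.001], [0.026, 1.0, 0.0], [-0.001, 0.0, -1.0]]
contact_force: [-0.4, -0.1, -4.6]
grip_width: 0.0218
grip_force: 45.0
```

Request:
{"name": "step_arm", "arguments": {
  "motion": [
    [[1,0.005,0,0,0],[1,0.01,0,0,0],[1,0.01,0,0,0]]
  ]
}}

```text
time_s: 7.15
eef_pos: [0.5609, -0.0705, 0.2249]
orientation: [[-1.0, 0.026, 0.0], [0.026, 1.0, -0.0], [-0.0, 0.0, -1.0]]
contact_force: [-0.4, -0.7, -4.9]
grip_width: 0.0217
grip_force: 45.0
```

```bash
python3 st.py;  python3 - <<'E'
from h import *
import pickle
b=cam("side");t=cam("top");pickle.dump((b,t),open("a6.pkl","wb"))
def im(d,b,k): return cv2.resize(cv2.cvtColor(np.asarray(d["pixels"]),cv2.COLOR_RGB2BGR)[b[1]:b[3],b[0]:b[2]],None,fx=k,fy=k,interpolation=cv2.INTER_CUBIC)
save(b,"pics/a6.png",(290,150,420,250),6)
E
```

```text
t 7.15 p [ 0.5609 -0.0705  0.2249] yawy 88.52 z [ 0. -0. -1.] F [-0.38 -0.69 -4.88] M [0.056 0.121 0.02 ] w 0.0217 g 45.0 q [  7.  18.  -3. 102.   1.  60.  92.]
```

View pics/a6.png

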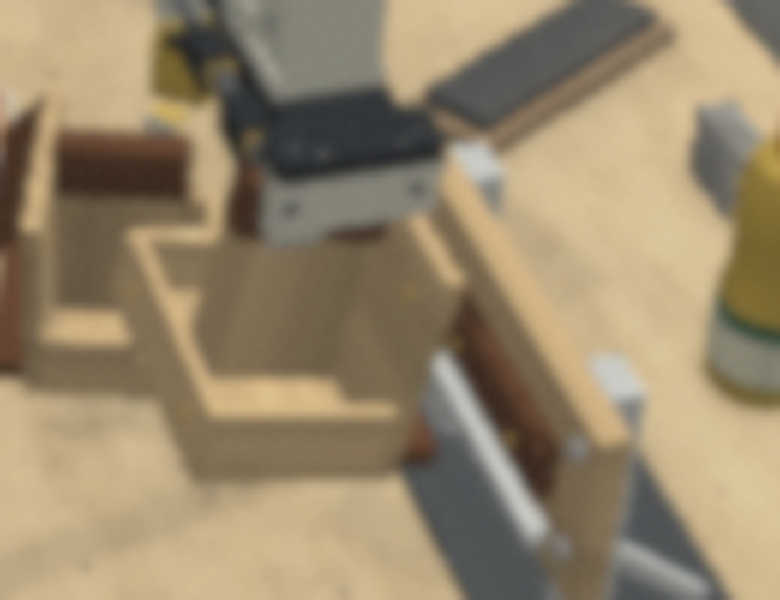

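Run:
```python
from tilt import *
import pickle
s,t=pickle.load(open("a6.pkl","rb")); S=lambda u,v:(u/6+290-.42,v/6+150-.42)
M=[((-60,-70,0),s,S(195,480)),((-60,-70,40),s,S(207,417)),((-60,70,40),s,S(128,235)),((40,-70,115),s,S(464,280)),((40,-70,0),s,S(400,468)),((65,-60,0),s,S(435,460))]
for fr in(0,1):
    q,e,P=fit(M,[.5609,-.0705,.2249],np.deg2rad(-1.48),free=fr); print(q.round(4),e.tolist(),"edge",P((65,0,86.5)),"low",P((60.8,0,82.2)),"heel",P((65,0,0)))
# recheck h using side board corners here
B=[((0,-130,146),S(625,443)),((0,-130,146),S(612,437)),((-11,-100,66),S(545,530)),((-11,100,66),S(440,355))]
for h in(.03,.035,.04):
    for X,uv in B:
        a=np.deg2rad(-1.5);X=np.array(X)/1000; w=[.6654+np.cos(a)*X[0]-np.sin(a)*X[1],-.073+np.sin(a)*X[0]+np.cos(a)*X[1],X[2]+h]; print(h,(proj(s,w)[0]-uv).round(1),end=' ')
    print()
```

```text
[ 0.2096  0.     -0.    ] [[0.0, 0.9], [1.5, -0.0], [0.6, -1.2], [0.9, 0.5], [-0.4, 2.2], [0.7, 1.0]] edge [ 0.64149694 -0.07258235  0.20477159] low [ 0.63649595 -0.07245314  0.2014394 ] heel [ 0.62350812 -0.07211758  0.12016404]
[ 0.1921  0.0025 -0.0007] [[-0.2, 0.9], [1.0, -0.0], [0.2, -1.2], [0.2, -0.1], [-0.4, 1.7], [0.7, 0.4]] edge [ 0.63988626 -0.07254074  0.20734527] low [ 0.6349443  -0.07241305  0.2039261 ] heel [ 0.62337934 -0.07211425  0.12243596]
0.03 [-4.7  3. ] 0.03 [-2.6  4. ] 0.03 [-2.9  3.2] 0.03 [ -9.6 -11.4] 
0.035 [-4.5  1.6] 0.035 [-2.3  2.6] 0.035 [-2.8  1.9] 0.035 [ -9.5 -12.6] 
0.04 [-4.3  0.2] 0.04 [-2.1  1.2] 0.04 [-2.6  0.6] 0.04 [ -9.3 -13.9]
```

Request:
{"name": "step_arm", "arguments": {
  "motion": [
    [[1,0.006,0,0,0],[1,0.012,0,0,0],[1,0.016,0,0,0],[1,0.019,0,0,0],[1,0.019,0,-0.005,0],[1,0.019,0,-0.011,0],[1,0.019,0,-0.016,0],[1,0.019,0,-0.02,0],[1,0.019,0,-0.022,0],[1,0.019,0,-0.022,0]]
  ]
}}

```text
time_s: 8.08
eef_pos: [0.5786, -0.0705, 0.2021]
orientation: [[-1.0, 0.026, -0.002], [0.026, 1.0, 0.0], [0.002, 0.0, -1.0]]
contact_force: [-0.0, 0.2, -4.6]
grip_width: 0.0216
grip_force: 45.0
```

```bash
python3 st.py
```

```text
t 8.08 p [ 0.5786 -0.0705  0.2021] yawy 88.52 z [-0.002  0.    -1.   ] F [-0.03  0.18 -4.57] M [ 0.032 -0.007  0.006] w 0.0216 g 45.0 q [  7.  22.  -3. 101.   1.  58.  92.]
```

Request:
{"name": "step_arm", "arguments": {
  "motion": [
    [[1,0,0,-0.001,0],[1,0,0,-0.002,0],[1,0,0,-0.003,0],[1,0,0,-0.004,0],[1,0,0,-0.005,0],[1,0,0,-0.005,0]]
  ]
}}

```text
time_s: 8.58
eef_pos: [0.5793, -0.0705, 0.1979]
orientation: [[-1.0, 0.026, -0.0], [0.026, 1.0, 0.0], [0.0, 0.0, -1.0]]
contact_force: [-0.6, -0.3, -4.7]
grip_width: 0.0222
grip_force: 45.0
```

```bash
python3 st.py
```

```text
t 8.58 p [ 0.5793 -0.0705  0.1979] yawy 88.52 z [-0.  0. -1.] F [-0.64 -0.28 -4.67] M [ 0.043  0.1   -0.028] w 0.0222 g 45.0 q [  7.  22.  -3. 101.   1.  57.  92.]
```

Request:
{"name": "step_arm", "arguments": {
  "motion": [
    [[1,0,0,-0.001,0],[1,0,0,-0.002,0],[1,0,0,-0.003,0],[1,0,0,-0.004,0],[1,0,0,-0.004,0]]
  ]
}}

```text
time_s: 9.0
eef_pos: [0.5792, -0.0705, 0.1938]
orientation: [[-1.0, 0.026, -0.0], [0.026, 1.0, 0.0], [0.0, 0.0, -1.0]]
contact_force: [-0.4, 0.1, -4.8]
grip_width: 0.0221
grip_force: 45.0
```

Request:
{"name": "step_arm", "arguments": {
  "motion": [
    [[1,0,0,-0.001,0],[1,0,0,-0.002,0],[1,0,0,-0.002,0]]
  ]
}}

```text
time_s: 9.25
eef_pos: [0.5801, -0.0706, 0.1924]
orientation: [[-1.0, 0.026, 0.002], [0.026, 1.0, -0.0], [-0.002, -0.0, -1.0]]
contact_force: [1.4, 0.6, -4.2]
grip_width: 0.0218
grip_force: 45.0
```

Request:
{"name": "step_arm", "arguments": {
  "motion": [
    [[1,0,0,-0.001,0],[1,0,0,-0.001,0],[1,0,0,-0.001,0]]
  ]
}}

```text
time_s: 9.5
eef_pos: [0.5804, -0.0706, 0.1917]
orientation: [[-1.0, 0.026, 0.002], [0.026, 1.0, -0.0], [-0.002, -0.0, -1.0]]
contact_force: [2.9, -0.1, -1.4]
grip_width: 0.0218
grip_force: 45.0
```

Request:
{"name": "step_arm", "arguments": {
  "motion": [
    [[1,0,0,-0.001,0],[1,0,0,-0.001,0],[1,0,0,-0.001,0]]
  ]
}}

```text
time_s: 9.75
eef_pos: [0.5808, -0.0706, 0.191]
orientation: [[-1.0, 0.026, 0.003], [0.026, 1.0, -0.0], [-0.003, -0.0, -1.0]]
contact_force: [3.5, 0.2, 1.6]
grip_width: 0.0216
grip_force: 45.0
```

```bash
python3 st.py
```

```text
t 9.75 p [ 0.5808 -0.0706  0.191 ] yawy 88.52 z [ 0.003 -0.    -1.   ] F [3.49 0.23 1.62] M [-0.064 -1.307  0.017] w 0.0216 g 45.0 q [  7.  22.  -3. 101.   1.  56.  92.]
```

Request:
{"name": "step_arm", "arguments": {
  "motion": [
    [[1,0.001,0,0,0],[1,0.002,0,-0.001,0],[1,0.003,0,-0.002,0],[1,0.003,0,-0.002,0]]
  ]
}}

```text
time_s: 10.08
eef_pos: [0.5832, -0.0706, 0.1882]
orientation: [[-1.0, 0.026, 0.001], [0.026, 1.0, -0.0], [-0.001, -0.0, -1.0]]
contact_force: [4.1, 0.1, 1.9]
grip_width: 0.0216
grip_force: 45.0
```

Request:
{"name": "step_arm", "arguments": {
  "motion": [
    [[1,0.001,0,-0.001,0],[1,0.002,0,-0.002,0],[1,0.002,0,-0.002,0]]
  ]
}}

```text
time_s: 10.33
eef_pos: [0.5827, -0.0706, 0.1853]
orientation: [[-1.0, 0.026, -0.004], [0.026, 1.0, 0.0], [0.004, 0.0, -1.0]]
contact_force: [-1.6, -0.1, 4.8]
grip_width: 0.0216
grip_force: 45.0
```

```bash
python3 st.py
```

```text
t 10.33 p [ 0.5827 -0.0706  0.1853] yawy 88.52 z [-0.004  0.    -1.   ] F [-1.61 -0.09  4.79] M [-0.036 -0.192  0.018] w 0.0216 g 45.0 q [  7.  23.  -3. 101.   1.  56.  92.]
```

Request:
{"name": "step_arm", "arguments": {
  "motion": [
    [[1,0,0,0,0],[1,0,0,0,0],[1,0,0,0,0]]
  ]
}}

```text
time_s: 10.58
eef_pos: [0.5828, -0.0706, 0.1854]
orientation: [[-1.0, 0.026, -0.003], [0.026, 1.0, 0.0], [0.003, -0.0, -1.0]]
contact_force: [-4.2, -0.1, 3.0]
grip_width: 0.0217
grip_force: 45.0
```

```bash
python3 st.py;  python3 - <<'E'
from h import *
import pickle
b=cam("side");pickle.dump(b,open("a7.pkl","wb"))
save(b,"pics/a7.png",(300,150,430,250),6)
E
```

```text
t 10.58 p [ 0.5828 -0.0706  0.1854] yawy 88.52 z [-0.003  0.    -1.   ] F [-4.22 -0.07  2.96] M [-0.093  0.466  0.108] w 0.0217 g 45.0 q [  7.  23.  -3. 101.   1.  56.  92.]
```

View pics/a7.png

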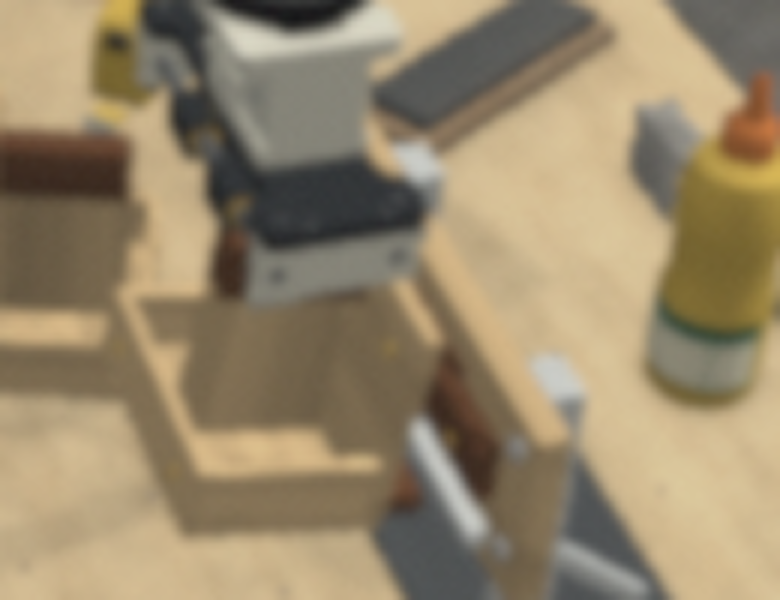

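Run:
```python
from tilt import *
import pickle
s=pickle.load(open("a7.pkl","rb")); S=lambda u,v:(u/6+300-.42,v/6+150-.42)
M=[((-60,-70,0),s,S(184,534)),((-60,-70,40),s,S(195,473)),((-60,70,40),s,S(121,292)),((40,-70,115),s,S(440,340)),((40,-70,0),s,S(376,525)),((65,-60,0),s,S(410,510))]
for fr in(0,1):
    q,e,P=fit(M,[.5828,-.0706,.1854],np.deg2rad(-1.48),free=fr); print(q.round(4),e.tolist(),"edge",P((65,0,86.5)),"low",P((60.8,0,82.2)),"heel",P((65,0,12)))
```

```text
[ 0.1969  0.     -0.    ] [[-0.5, 0.9], [1.0, 0.2], [-1.0, -1.2], [1.2, 0.3], [0.3, 1.2], [1.3, 1.0]] edge [ 0.66388751 -0.07269503  0.16629924] low [ 0.65892926 -0.07256692  0.16290376] heel [ 0.64932116 -0.07231868  0.09323811]
[ 0.1885  0.0014 -0.0007] [[-0.6, 0.8], [0.7, 0.1], [-1.2, -1.3], [0.8, -0.0], [0.3, 0.9], [1.3, 0.6]] edge [ 0.66293988 -0.07267054  0.1679641 ] low [ 0.65801005 -0.07254317  0.16452745] heel [ 0.64898195 -0.07230992  0.09478421]
```

Request:
{"name": "step_arm", "arguments": {
  "motion": [
    [[1,-0.0005,0,0,0],[1,-0.001,0,0,0],[1,-0.0015,0,-0.001,0],[1,-0.0019,0,-0.002,0],[1,-0.0024,0,-0.003,0],[1,-0.0029,0,-0.004,0],[1,-0.0029,0,-0.004,0]]
  ],
  "squeeze": 8
}}

```text
time_s: 11.22
eef_pos: [0.5811, -0.0705, 0.1815]
orientation: [[-1.0, 0.026, -0.001], [0.026, 1.0, 0.0], [0.001, 0.0, -1.0]]
contact_force: [-1.1, -0.2, -2.1]
grip_width: 0.0221
grip_force: 8.0
```

```bash
python3 st.py
```

```text
t 11.22 p [ 0.5811 -0.0705  0.1815] yawy 88.52 z [-0.001  0.    -1.   ] F [-1.1  -0.16 -2.06] M [-0.153  0.205 -0.013] w 0.0221 g 8.0 q [  7.  23.  -3. 101.   1.  56.  92.]
```

Request:
{"name": "step_arm", "arguments": {
  "motion": [
    [[1,-0.0004,0,-0.001,0],[1,-0.0008,0,-0.002,0],[1,-0.0012,0,-0.003,0],[1,-0.0016,0,-0.004,0],[1,-0.002,0,-0.005,0],[1,-0.0023,0,-0.006,0],[1,-0.0026,0,-0.007,0],[1,-0.0029,0,-0.008,0],[1,-0.0029,0,-0.008,0]]
  ],
  "squeeze": 8
}}

```text
time_s: 11.97
eef_pos: [0.5785, -0.0705, 0.1738]
orientation: [[-1.0, 0.026, -0.0], [0.026, 1.0, 0.0], [0.0, 0.0, -1.0]]
contact_force: [-1.5, -0.1, -2.6]
grip_width: 0.0217
grip_force: 8.0
```

```bash
python3 st.py;  python3 - <<'E'
from track import *
a=pickle.load(open("a7.pkl","rb"))
S=lambda u,v:(u/6+300-.42,v/6+150-.42)
XS=[(-60,-70,0),(-60,-70,40),(-60,70,40),(40,-70,115),(40,-70,0),(65,-60,0)]
U=np.array([S(184,534),S(195,473),S(121,292),S(440,340),S(376,525),S(410,510)],np.float32)
b=cam("side");pickle.dump(b,open("a8.pkl","wb")); u,er=track(a,b,U); print((u-U).round(1).tolist(),er)
tcp=np.array(robot.state()["eef_pos"])
for fr in(0,1):
    q,e,P=fit([(X,b,v) for X,v in zip(XS,u)],tcp,np.deg2rad(-1.48),free=fr); print(q.round(4),e.tolist(),"edge",P((65,0,86.5)),"heel",P((65,0,12)))
E
```

```text
t 11.97 p [ 0.5785 -0.0705  0.1738] yawy 88.53 z [-0.  0. -1.] F [-1.51 -0.13 -2.56] M [-0.075  0.166 -0.01 ] w 0.0217 g 8.0 q [  7.  23.  -3. 102.   1.  55.  92.]
[[3.0, 3.5999999046325684], [2.0, 3.799999952316284], [0.800000011920929, 1.7000000476837158], [-1.100000023841858, 0.4000000059604645], [1.2000000476837158, 1.7999999523162842], [1.2000000476837158, 1.899999976158142]] [ 4.7  7.5 13.1 12.9  4.4  4.5]
[ 0.1015 -0.     -0.    ] [[-1.9, 1.3], [-0.6, 0.6], [-1.4, 1.3], [0.7, 1.7], [1.2, 0.8], [2.3, -0.2]] edge [ 0.66292213 -0.07265404  0.1626558 ] heel [ 0.65537711 -0.0724591   0.0885391 ]
[ 0.1136 -0.0003 -0.0024] [[-2.1, 0.6], [-0.7, -0.2], [-1.4, 0.5], [0.9, 1.2], [1.0, 0.4], [2.0, -0.4]] edge [ 0.66307624 -0.07265802  0.16395574] heel [ 0.65463123 -0.07243983  0.08993625]
```

Request:
{"name": "step_arm", "arguments": {
  "motion": [
    [[1,-0.0003,0,-0.001,0],[1,-0.0006,0,-0.002,0],[1,-0.0009,0,-0.003,0],[1,-0.0009,0,-0.003,0],[1,-0.0009,0,-0.003,0]]
  ],
  "squeeze": 7
}}

```text
time_s: 12.43
eef_pos: [0.5777, -0.0705, 0.1709]
orientation: [[-1.0, 0.026, -0.0], [0.026, 1.0, 0.0], [0.0, 0.0, -1.0]]
contact_force: [-0.0, 0.7, -2.9]
grip_width: 0.0221
grip_force: 7.0
```

```bash
python3 st.py;  python3 - <<'E'
from track import *
a=pickle.load(open("a7.pkl","rb"));m=pickle.load(open("a8.pkl","rb"))
S=lambda u,v:(u/6+300-.42,v/6+150-.42)
XS=[(-60,-70,0),(-60,-70,40),(-60,70,40),(40,-70,115),(40,-70,0),(65,-60,0)]
U=np.array([S(184,534),S(195,473),S(121,292),S(440,340),S(376,525),S(410,510)],np.float32)
b=cam("side");pickle.dump(b,open("a9.pkl","wb")); u,er=track(a,m,U);u,er=track(m,b,u); print((u-U).round(1).tolist(),er)
tcp=np.array(robot.state()["eef_pos"])
for fr in(0,1):
    q,e,P=fit([(X,b,v) for X,v in zip(XS,u)],tcp,np.deg2rad(-1.48),free=fr); print(q.round(4),e.tolist(),"edge",P((65,0,86.5)),"heel",P((65,0,12)))
save(b,"pics/a9.png",(300,150,430,250),6)
E
```

```text
t 12.43 p [ 0.5777 -0.0705  0.1709] yawy 88.53 z [-0.  0. -1.] F [-0.04  0.68 -2.91] M [-0.04  -0.012  0.005] w 0.0221 g 7.0 q [  7.  23.  -3. 103.   1.  54.  92.]
[[3.9000000953674316, 4.5], [2.5999999046325684, 4.699999809265137], [0.8999999761581421, 2.0], [-1.399999976158142, 0.6000000238418579], [1.5, 2.200000047683716], [1.5, 2.4000000953674316]] [1.2 2.5 3.6 3.3 1.8 1.8]
[ 0.0793 -0.     -0.    ] [[-2.3, 1.3], [-1.2, 0.7], [-1.3, 1.9], [0.6, 2.0], [1.3, 0.7], [2.5, -0.4]] edge [ 0.66271239 -0.07267286  0.16157292] heel [ 0.65681446 -0.07252047  0.0873069 ]
[ 0.0961 -0.0006 -0.0027] [[-2.6, 0.5], [-1.2, -0.2], [-1.4, 1.1], [1.0, 1.5], [1.0, 0.3], [2.2, -0.6]] edge [ 0.6630331  -0.07268114  0.1627767 ] heel [ 0.65588555 -0.07249647  0.08862059]
```

View pics/a9.png

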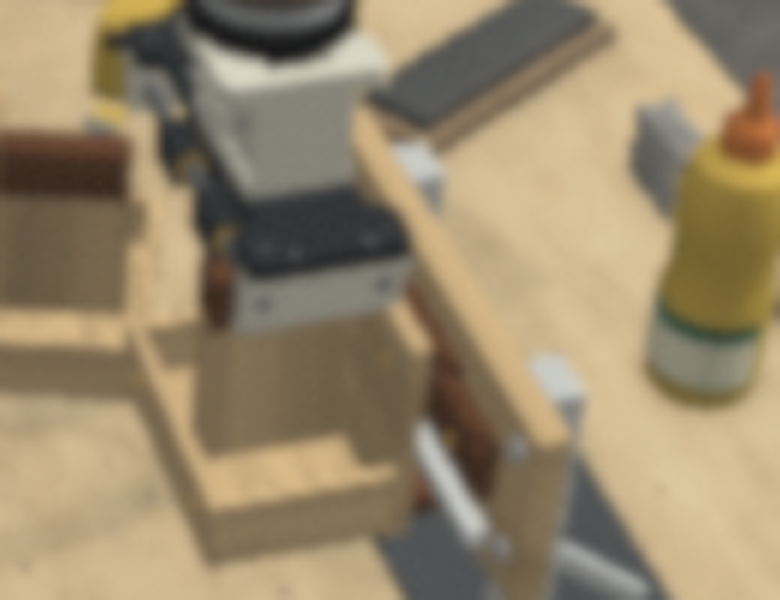

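The picture shows the heel end (425,490) now passing behind and under the keeper bar (420,430)–(490,545), with the strip behind the cleat's lip. I measure the remaining tilt from fresh corners.

Run:
```python
from tilt import *
import pickle
s=pickle.load(open("a9.pkl","rb")); S=lambda u,v:(u/6+300-.42,v/6+150-.42)
M=[((-60,-70,0),s,S(214,560)),((-60,-70,40),s,S(207,507)),((40,-70,115),s,S(428,350)),((40,-70,0),s,S(408,533)),((-46,-11,91),s,S(215,330))]
for fr in(0,1):
    q,e,P=fit(M,[.5777,-.0705,.1709],np.deg2rad(-1.48),free=fr); print(q.round(4),e.tolist(),"edge",P((65,0,86.5)),"heel",P((65,0,12)))
```

```text
[ 0.0109 -0.     -0.    ] [[-1.0, 1.8], [1.0, 0.2], [1.2, -0.2], [0.1, 0.2], [-1.0, 1.2]] edge [ 0.66443107 -0.07274084  0.16745118] heel [ 0.66361771 -0.07271982  0.09295563]
[ 0.0151 -0.0001 -0.001 ] [[-1.1, 1.5], [0.9, -0.1], [1.3, -0.4], [0.0, -0.0], [-1.0, 0.9]] edge [ 0.66443098 -0.07274084  0.16813212] heel [ 0.66330489 -0.07271174  0.09364064]
```

Request:
{"name": "step_arm", "arguments": {
  "motion": [
    [[1,-0.0001,0,-0.0005,0],[1,-0.0002,0,-0.001,0],[1,-0.0003,0,-0.0015,0],[1,-0.0003,0,-0.0015,0],[1,-0.0003,0,-0.0015,0]]
  ],
  "squeeze": 5
}}

```text
time_s: 12.9
eef_pos: [0.5776, -0.0705, 0.1703]
orientation: [[-1.0, 0.026, 0.001], [0.026, 1.0, 0.0], [-0.001, 0.0, -1.0]]
contact_force: [-3.7, 0.2, 5.7]
grip_width: 0.0219
grip_force: 5.0
```

Request:
{"name": "step_arm", "arguments": {
  "motion": [
    [[1,0,0,0,0],[1,0,0,0,0],[1,0,0,0,0],[1,0,0,0,0]]
  ],
  "squeeze": 3
}}

```text
time_s: 13.23
eef_pos: [0.5779, -0.0705, 0.1699]
orientation: [[-1.0, 0.026, 0.001], [0.026, 1.0, 0.0], [-0.001, 0.0, -1.0]]
contact_force: [-1.1, 0.6, 3.5]
grip_width: 0.022
grip_force: 3.0
```

```bash
python3 st.py
```

```text
t 13.23 p [ 0.5779 -0.0705  0.1699] yawy 88.53 z [ 0.001  0.    -1.   ] F [-1.1   0.55  3.51] M [0.11  0.204 0.046] w 0.022 g 3.0 q [  7.  23.  -3. 103.   1.  54.  92.]
```

Request:
{"name": "step_arm", "arguments": {
  "motion": [
    [[1,0,0,0.0005,0],[1,0,0,0.0007,0],[1,0,0,0.0007,0],[0.7,0,0,0.0007,0],[0.6,0,0,0.0007,0],[0.5,0,0,0.0007,0],[0.4,0,0,0.0007,0],[0.4,0,0,0.0007,0],[0.4,0,0,0.0007,0],[0.4,0,0,0.0007,0]]
  ],
  "squeeze": 3
}}

```text
time_s: 14.07
eef_pos: [0.5773, -0.0706, 0.1703]
orientation: [[-1.0, 0.026, -0.0], [0.026, 1.0, 0.0], [0.0, 0.0, -1.0]]
contact_force: [-0.9, -0.1, -0.3]
grip_width: 0.0547
grip_force: 0.0
```

```bash
python3 st.py
```

```text
t 14.07 p [ 0.5773 -0.0706  0.1703] yawy 88.52 z [-0.  0. -1.] F [-0.94 -0.11 -0.32] M [ 0.046 -0.018 -0.022] w 0.0547 g 0.0 q [  7.  23.  -3. 103.   1.  54.  92.]
```

Free of the grip. I go straight up, then check.

Request:
{"name": "step_arm", "arguments": {
  "motion": [
    [[0.4,0,0,0.01,0],[0.4,0,0,0.03,0],[0.4,0,0,0.06,0],[0.4,0,0,0.09,0],[0.4,-0.03,0,0.12,0],[0.4,-0.07,0,0.14,0],[0.4,-0.11,0,0.14,0],[0.4,-0.15,0,0.14,0],[0.4,-0.15,0,0.14,0],[0.4,-0.15,0,0.14,0]]
  ]
}}

```text
time_s: 14.9
eef_pos: [0.4254, -0.0707, 0.3113]
orientation: [[-1.0, 0.027, 0.002], [0.027, 1.0, -0.0], [-0.002, -0.0, -1.0]]
contact_force: [0.2, -0.0, 1.0]
grip_width: 0.0551
grip_force: 0.0
```

```bash
python3 st.py;  python3 - <<'E'
from h import *
import pickle
b=cam("side");t=cam("top");pickle.dump((b,t),open("a10.pkl","wb"))
def im(d,b,k): return cv2.resize(cv2.cvtColor(np.asarray(d["pixels"]),cv2.COLOR_RGB2BGR)[b[1]:b[3],b[0]:b[2]],None,fx=k,fy=k,interpolation=cv2.INTER_CUBIC)
cv2.imwrite("pics/a10.png",np.vstack([im(b,(300,155,420,240),5)]+[im(t,(300,120,420,145+10),5)]))
E
```

```text
t 14.9 p [ 0.4254 -0.0707  0.3113] yawy 88.47 z [ 0.002 -0.    -1.   ] F [ 0.23 -0.01  1.  ] M [ 0.036 -0.083  0.021] w 0.0551 g 0.0 q [  9.  -1.  -3. 113.  -0.  68.  94.]
```

View pics/a10.png

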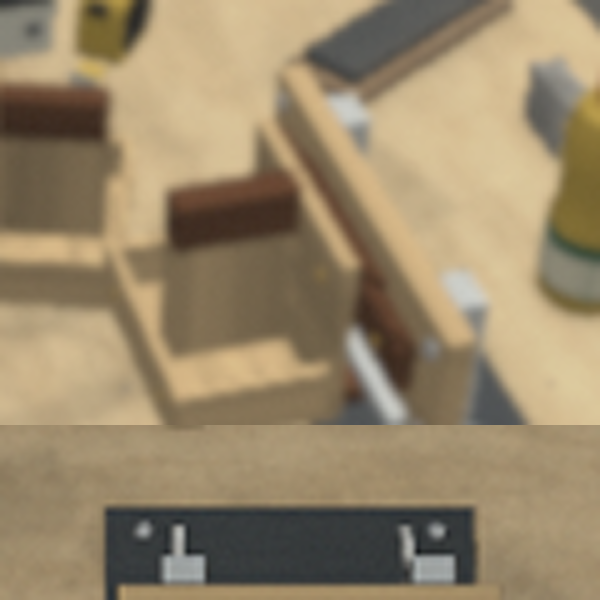

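Run:
```python
from h import *
import pickle
from scipy.optimize import least_squares
from scipy.spatial.transform import Rotation as R
s,t=pickle.load(open("a10.pkl","rb")); S=lambda u,v:(u/5+300-.4,v/5+155-.4)
M=[((40,-70,115),S(357,270)),((30,70,115),S(258,122)),((-60,-70,40),S(176,400)),((-46,-11,91),S(175,250)),((30,-11,91),S(298,228)),((-60,70,40),S(107,243))]
A=np.deg2rad(-1.5)
def w(q,X):
    o=np.array([.6654,-.073,0])+R.from_euler("z",A).apply([-.065+q[1],q[2],.08+q[3]])
    return o+R.from_euler("ZY",[A,q[0]]).apply(np.array(X)/1000)
f=lambda q:np.concatenate([proj(s,w(q,X))[0]-u for X,u in M])
print(f([0,0,0,0]).reshape(-1,2).round(1).tolist())
r=least_squares(f,[0,0,0,0],loss='soft_l1');print(r.x.round(4),f(r.x).reshape(-1,2).round(1).tolist())
```

```text
[[1.4, -0.5], [0.3, -0.4], [0.8, 0.3], [0.1, 1.8], [1.3, 1.8], [0.3, 0.1]]
[ 0.0113  0.0033  0.016  -0.0129] [[0.3, -0.8], [-0.3, -0.2], [0.1, -0.7], [-0.3, 1.3], [0.4, 1.7], [-0.1, -0.3]]
```

The home-pose model (h ≈ 40 mm) matches the hung caddy to about 1–2 px, and the tool is clear, so I hand the job in.

```bash
python3 -c "
from station import robot
print(robot.finish_job())"
```

```text
the job is handed in; nothing more can be done
None
```

The caddy hangs on the cleat with its heel under the keeper; after release the side camera showed it upright and within about 1–2 px of the home pose (h about 40 mm). The wrist forces I read stayed under about 11 N, it was released gently with the arm clear, and I handed the job in at about 15 s.

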